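Clamp the tile and jog it under the engraving spindle

ROBOT

A 7-joint arm with a two-finger parallel gripper is mounted at the origin on a cart in front of the work surface, level with it; the furniture and walls round the work are solid. World frame = base frame: x ahead of the robot, y to its left, z up, the work surface at z = 0. Lengths are in mm, angles in rad, forces in N, time in s.
With the tool pointing down it reaches from about 350 to 900 mm from the base axis. Payload 8.1 kg.
Tool frame: the origin (TCP) lies midway between the tips of the shut fingers; the grasp point (between the pads) lies 19 mm behind it (grip_depth is the distance from the TCP to the grasp point, in mm); z points along the fingers, y is the line along which they close (so a half turn about z gives the same grasp; the last joint's range is limited). The gripper opens to 85 mm and grips with 20 to 120 N. Pads are 22 mm wide; open, the fingers measure 114 mm over their backs; the gripper's body (76 mm by 85 mm) begins 54 mm behind the grasp point. The pads swing forward as they close: fully open they stand 13 mm farther back than shut.
Start: joints at [1.234, 0.434, 0.025, 1.573, -0.012, 1.134, -0.075], TCP at [144.772, -608.015, 231.323] pointing down, gripper open.
Joint ranges: [-2.62, 2.62], [-0.44, 2.09], [-1.27, 1.32], [0.08, 2.57], [-1.32, 4.46], [0.12, 2], [-2.74, 2.74]. Speed limits (rad/s): [2.22, 2.22, 3.01, 3.01, 3.14, 3.14, 3.14].

INTERFACE

Orientations are given as a unit quaternion [w, x, y, z].
In Python, from plant import * gives the robot as it stands. The module is installed in compiled form; this text tells all that it offers.
- The arm moves only by the tool step_arm, never from a script. Its argument "series" is a list of rows, each a list of 3 entries, a list of its own where there are three numbers: the shift along the tool's x, y, z in m, then the turn, a rotation vector about the tool's x, y, z in rad, then the opening, from 0 (shut) to 1 (fully open). In form: [[[x, y, z], [rx, ry, rz], fingers], ...]. A call has 1 to 8 rows; each row shifts and turns the commanded pose from where the row before left it, along the tool's axes as they then stand; what a row does not reach is not made up. A row lasts 1/8 s, in which the tool goes at most 62.5 mm and 10.7 degrees, less where a joint would pass 70% of its speed; a pose out of reach is approached as far as the arm can. A call is refused whole if a number of a shift passes 0.0625 or a number of a turn 0.188, either way. A call with a gripper value outside its range is refused whole. The fingers move at their own pace and stop on an object; "squeeze" is the grip in N (left out, the last holds). Time passes only in rows, so rows that do not move let the fingers close. It gives the time, the measured TCP pose, the force, the opening and the grip force at its end, in the units of the state.
- get_obs(): the state, without advancing time (a new reading comes with each control period).
- camera(name): name is "scene" or "top" or "wrist"; returns the picture (384x512x3 uint8, red, green, blue); there is no depth.
- camera_info(name): a dict with "fx", "fy", "cx", "cy" (pixels), "R" (3x3) and "t" (3): a world point X has camera coordinates R X + t. Camera axes: x right, y down, z forward; pixel columns grow to the right and rows downward; lengths in mm; the calibration is good to about 2 mm. A picture is of the moment at which its call begins: read the wrist's pose just before it. camera_info takes no time and is no camera call; for the wrist camera it gives the pose at the moment of the call.
- finish_job(): hands the job in; it is judged then, once.
The state is a dict: "t": time; "joint_pos": joint angles; "qvel": joint speeds; "tau": joint torques, N m; "ee_pos": TCP position; "tcp_rot": TCP orientation; "contact_force": force on the tool from outside, world axes, zero at the start; "torque": the same for the moment, N m; "opening": finger opening in mm; "grasp_force": force on a finger pad.
Only numpy, scipy, OpenCV 4.12 (cv2) and the standard library are available. Lean on these libraries where they do the work, as an engineer would, in place of code of your own. Each camera call takes 0.05 s, during which the arm holds its last target. There are 200 camera calls.

TASK

Get the relief tile ready for engraving. First close its hold-down clamp by swinging the handle up all the way, so that the toe comes down on the tile. Then tilt the jog stick on the console to the left or right and hold it to run the table until the middle of the tile is under the point of the engraving spindle (the pointed head, not the camera beside it), and let the stick go so that it springs back to its centre; leave the two jars and the roll of tape where they are.

Things in the scene. Friction and masses are not known exactly. Their poses are not given: they have to be found in the camera images.
- engraver: Fixed bench engraving machine, grey bed 160 x 290 x 38 mm (x, y, z). Origin on the bench in the middle of its length, below the row of the tile and the heads; x points away from the operator, y left along its rails, z up; turned by up to 4 degrees. Behind the table a column carries a beam, 246 to 298 mm high, front face at x 41 mm, with the two heads hanging in front of it at x 0.
- table (a joint): Position of the sliding table along the engraver's y (m): 0 in the middle, positive left, stops at +-0.092. It stands still while the stick is near its centre and is driven by the stick; it is light-running, so a hand laid on it shifts it.
- pocket (a point): Middle of the floor of the table's shallow pocket in which the tile lies, 70 mm above the bench; axes as the engraver's; moves with the table.
- tile: Glazed relief tile 62 x 59 x 13 mm, loose in the pocket; origin at the centre of its underside, axes as the engraver's.
- clamp (a joint): Hinge of the tile's hold-down clamp (rad), an L-shaped lever at the front of the table: 0 clamped (toe down on the tile's front edge, handle up, leaning 20 degrees from vertical towards the operator), growing as it opens (handle down towards the operator, toe up), up to 1.1. Stays where it is left; takes about 2 N at its grip. Pivot 68 mm in front of and 23 mm above pocket, along y.
- clamp_grip (a point): Centre of the black grip at the end of the clamp's handle: a short cylinder along y, 26 mm long and 22 mm thick, 62 mm from the pivot. Pinched from above across its two flat ends (along y) it turns between the fingers while it is taken round its arc.
- jog_stick (a joint): Tilt of the jog stick (rad): 0 centred, positive tilted left (console's +y), stops at +-0.35; a spring centres it (rests within 0.05). Beyond about 0.1 rad the table runs to the side to which the stick is tilted: about 25 mm/s at 0.3 rad, slower when tilted less; it stops within about 3 mm once the stick is back. Holding 0.3 rad takes about 18 N at the handle.
- stick_grip (a point): Middle of the stick's black handle, a grip 65 mm long and 25 to 31 mm thick on a thin shaft; 75 mm from the pivot (on the sloping panel), 33 mm below its rounded top, 129 mm above the bench. z points along the stick to its free end (at rest leaning 35 degrees from vertical towards the operator), y left: moving this point along y tilts the stick.
- hood_edge (a point): Middle of the lower front edge of the console's display head, which overhangs the stick: its underside is 240 mm above the bench and reaches 13 mm further to the front than the handle's middle. So the stick has to be reached from the front with the tool leaning 35 to 45 degrees from vertical, about in line with the stick.
- console: Fixed grey control console, 98 mm wide (y), 166 mm deep, 302 mm high, right of and behind the engraver. Origin on the bench under the stick's pivot, which is 68 mm up; x points away from the operator, y left, z up; turned by up to 9 degrees. Its panel slopes 35 degrees towards the operator.
- spindle: Engraving spindle hanging from the beam: steel cylinder 31 mm thick, narrowing to a thin pointed bit. Origin at its point, 98 mm above the bench; axes as the engraver's. It hangs left or right of the middle.
- camera_head: Inspection camera hanging from the beam on the other side: grey block with a short black lens barrel 36 mm thick, no point. Origin on its axis, 60 mm below the lens.
- jar: Stoneware jar, cream and brown, 61 mm wide, 66 mm high, in front of the console; origin at the centre of its foot. Leave it alone.
- tape: Roll of brown tape, 60 mm wide, 24 mm high, lying near the front edge; origin at the centre of its underside. Leave it alone.
- little_jar: Small round-bellied stoneware jar with a narrow neck, 54 mm wide, 44 mm high, in front of the console; origin at the centre of its foot. Leave it alone.

How it is judged (in metres and radians):
On the way, in this order (a step that is already met when the one before it is completed fails the run):
1. the clamp is closed on the tile (value of joint clamp below 0.1 rad), for 0.2 s.
2. the jog stick is held tilted to one side ((value of joint jog_stick above 0.11 rad or value of joint jog_stick below -0.11 rad)), for 0.3 s.
At the end, for the whole second after the job is handed in: The clamp is closed (within 0.1 rad); the tile lies flat in its pocket with its middle within 8 mm of the spindle's point along the rails; the jog stick is back within 0.07 rad of its centre and the table stands still (value of joint clamp below 0.1 rad and y of tile in the frame of spindle between -0.008 and 0.008 m and z of tile in the frame of pocket below 0.005 m and angle between tile's own z axis and vertical below 0.06 rad and value of joint jog_stick between -0.07 and 0.07 rad and velocity of joint table between -0.004 and 0.004 m/s); the robot touches nothing.
It fails at once if the stoneware jar was knocked over or moved more than 30 mm (distance of jar from where it was at the start of the episode above 0.03 m or angle between jar's own z axis and vertical above 0.5 rad).
It fails at once if the roll of tape was knocked over or moved more than 30 mm (distance of tape from where it was at the start of the episode above 0.03 m or angle between tape's own z axis and vertical above 0.5 rad).
It fails at once if the small round jar was knocked over or moved more than 30 mm (distance of little_jar from where it was at the start of the episode above 0.03 m or angle between little_jar's own z axis and vertical above 0.5 rad).
It also fails if it takes over 58 s, if anything falls off the work surface, if the arm or the gripper's body presses on something with over 40 N, if the wrist force passes 120 N, or if a joint passes its speed limit or range.

## Working session

There is one attempt and no reset: what is moved stays moved. The work goes in short steps, Python scripts to look and compute and a tool call to move; the robot and the scene stay as the last step left them, time stands still between calls to the robot, and variables do not carry over. Pictures are saved under pics/ and viewed, at most 10 in all, crops included, and the job is handed in when it is done.

Besides the shell and the picture viewer there is one more tool, called after "Request:" by a JSON object that holds its "fn" and its "kwargs". step_arm: Moves the arm, as the interface text tells. Its arguments: {"type":"object","properties":{"series":{"type":"array","items":{"type":"array"}},"squeeze":{"type":"number"}},"required":["series"]}

```bash
mkdir -p pics; python3 - <<'E'
from plant import *
import cv2
o=get_obs(); print(o)
for n in("scene","top"):
    im=camera(n); cv2.imwrite(f"pics/{n}0.png",im[:,:,::-1])
    print(n,camera_info(n))
E
```

```text
{'t': 0.0, 'joint_pos': array([ 1.2344207 ,  0.43520654,  0.02495504,  1.57410053, -0.01160211,
        1.13397855, -0.07510783]), 'qvel': array([ 0.00164156, -0.00105333,  0.00060227, -0.00019137, -0.00108209,
        0.00145119, -0.00067882]), 'tau': array([ 1.87669826e-05, -6.70469713e+01,  1.02465346e+00, -3.16220605e+01,
        1.53134333e-02,  1.23123985e-02,  2.89946695e-05]), 'ee_pos': array([ 144.62255293, -607.52288332,  230.53463268]), 'tcp_rot': array([-7.58343555e-04,  9.93179728e-01,  1.16590857e-01, -1.55052817e-04]), 'contact_force': array([0.12536349, 0.18149822, 0.49041699]), 'torque': array([-0.01231464,  0.04831258, -0.02754356]), 'grasp_force': 0.0, 'opening': 85.70108857948279}
scene {'fx': 414.10478123936144, 'fy': 414.10478123936144, 'cx': 260.34356481977335, 'cy': 192.26215369898858, 'R': array([[ 0.98059839,  0.19580731,  0.00928921],
       [ 0.1139752 , -0.53094909, -0.83970395],
       [-0.15948807,  0.82447108, -0.542965  ]]), 't': array([-541.15023681,  136.08281126, 1027.45286173])}
top {'fx': 455.93191178467816, 'fy': 455.93191178467816, 'cx': 258.1017909871253, 'cy': 189.86275951053008, 'R': array([[-0.45907883, -0.88838425,  0.00447849],
       [-0.85434807,  0.44009695, -0.27641281],
       [ 0.24358982, -0.13072146, -0.96102856]]), 't': array([ 337.28927942,  436.62971459, 1121.64277833])}
```

View pics/scene0.png

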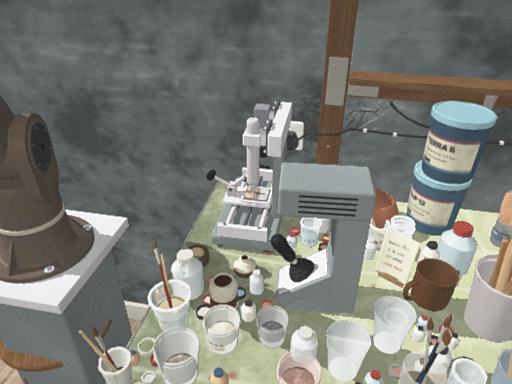

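View pics/top0.png

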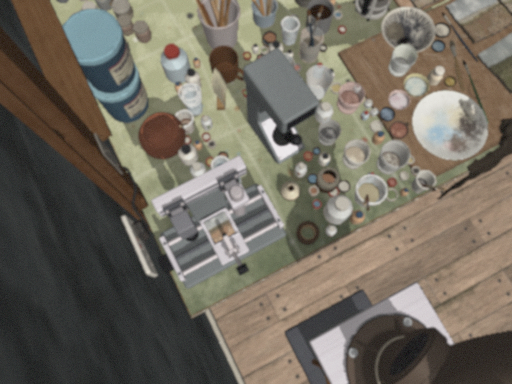

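The scene view shows the engraver at about (250,190), with the clamp grip at (211,175), the stick at (283,245) and the console at (320,230). In the top view the engraver is at (220,225), the clamp grip at (242,269) and the stick at (285,133). I'll enlarge both views.

```bash
cat > h.py <<'E'
import numpy as np, cv2
from scipy.spatial.transform import Rotation as Ro
from plant import *
def ray(n,p,ci=None):
    c=ci or camera_info(n); d=np.array([(p[0]-c['cx'])/c['fx'],(p[1]-c['cy'])/c['fy'],1.]); R=np.array(c['R']);
    d=R.T@d; return -R.T@c['t'],d/np.linalg.norm(d)
def onz(n,p,z,ci=None):
    o,d=ray(n,p,ci); return o+d*(z-o[2])/d[2]
def tri(*rs):
    A=sum(np.eye(3)-np.outer(d,d) for o,d in rs); b=sum((np.eye(3)-np.outer(d,d))@o for o,d in rs)
    x=np.linalg.solve(A,b); return x.round(1),[round(float(np.linalg.norm(np.cross(x-o,d))),1) for o,d in rs]
def proj(n,X,ci=None):
    c=ci or camera_info(n); q=np.array(c['R'])@X+c['t']; return np.array([c['fx']*q[0]/q[2]+c['cx'],c['fy']*q[1]/q[2]+c['cy']])
def toTool(p=None,axes=None):
    o=get_obs(); w=o['tcp_rot']; R=Ro.from_quat([w[1],w[2],w[3],w[0]]); return o,R
E
python3 - <<'E'
import cv2,numpy as np
a=cv2.imread('pics/scene0.png')[95:290,195:335];b=cv2.imread('pics/top0.png')[115:290,150:305]
a=cv2.resize(a,None,fx=3,fy=3,interpolation=2);b=cv2.resize(b,None,fx=2.4,fy=2.4,interpolation=2)
b=cv2.copyMakeBorder(b,0,a.shape[0]-b.shape[0],0,0,0)
c=np.hstack([a,b]);print(c.shape);cv2.imwrite('pics/z.png',c)
E
```

```text
(585, 792, 3)
```

View pics/z.png

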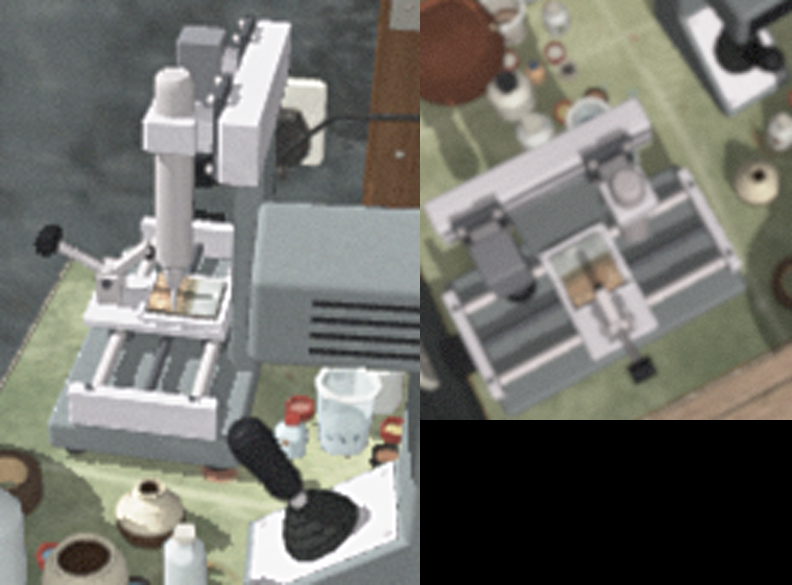

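```bash
python3 - <<'E'
from h import *
S=lambda x,y:ray('scene',(x/3+195,y/3+95)); T=lambda x,y:ray('top',((x-420)/2.4+150,y/2.4+115))
print('grip',tri(S(48,239),T(641,370)))
print('stick top',tri(S(245,432),T(772,60)))
o,d=S(265,457);print('stickmid z129',o+d*(129-o[2])/d[2])
o,d=S(172,308);print('tip z98',o+d*(98-o[2])/d[2])
for nm,p in dict(tile=(597,278)).items():
    o,d=T(*p);print(nm,o+d*(83-o[2])/d[2])
fl=onz('top',(90/2.4+150,413/2.4+115),38);fr=onz('top',(325/2.4+150,285/2.4+115),38);print('bed',fl,fr,np.degrees(np.arctan2(*(fl-fr)[[0,1]])))
o,d=T(628,170)
for z in (298,270,250): print('spindle upper',z,o+d*(z-o[2])/d[2])
for n,p,z in(('jar',(85,560),66),('ljar',(148,490),44)):
    o,d=S(*p);print(n,o+d*(z-o[2])/d[2])
o,d=T(800,285);print('tape?',o+d*(0-o[2])/d[2])
for p in((350,362),(740,105),(795,85)): pass
for p in((725,112),(785,88)):
    o,d=T(*p);print('console panel front corner',[ (o+d*(z-o[2])/d[2]).round() for z in (20,40)])
print('console hood front-left edge',[ (lambda od:(od[0]+od[1]*(240-od[0][2])/od[1][2]).round())(S(*p)) for p in((250,362),)])
E
```

```text
grip (array([372.6, 229.5, 122.7]), [0.3, 0.3])
stick top (array([589.9, -31.5, 151.1]), [0.0, 0.0])
stickmid z129 [603.67683904 -28.02922178 129.        ]
tip z98 [494.03400282 181.67098356  98.        ]
tile [482.18263727 226.72284997  83.        ]
bed [405.13068006 368.45422405  38.        ] [411.78527422  87.89756345  38.        ] -1.358758261228855
spindle upper 298 [510.4014969  167.04096284 298.        ]
spindle upper 270 [518.36591718 164.32959681 270.        ]
spindle upper 250 [524.0547888 162.3929068 250.       ]
jar [491.44682445 -85.32502637  66.        ]
ljar [511.46997718  15.58605401  44.        ]
tape? [388.99066244  28.25845285   0.        ]
console panel front corner [array([601.,  11.,  20.]), array([595.,  15.,  40.])]
console panel front corner [array([595., -64.,  20.]), array([589., -59.,  40.])]
console hood front-left edge [array([597., -74., 240.])]
```

The spindle hangs on the right, with its point near (494,182). The tile middle is near (490,228), and the clamp grip is at (373,230,123). I'll travel high, going round the base.

Request:
{"fn": "step_arm", "kwargs": {"series": [[[0.04,-0.036,-0.01],[0,0,0.1],1],[[0.038,-0.04,-0.01],[0,0,0.11],1],[[0.033,-0.044,-0.01],[0,0,0],1],[[0.033,-0.044,-0.01],[0,0,0],1],[[0.033,-0.044,-0.01],[0,0,0],1],[[0.033,-0.044,-0.01],[0,0,0],1],[[0.033,-0.044,-0.01],[0,0,0],1],[[0.033,-0.044,-0.01],[0,0,0],1]]}}

```text
t: 1.1
ee_pos: [399.9, -248.8, 311.5]
tcp_rot: [0.0, 1.0, 0.012, -0.0]
contact_force: [0.9, -0.4, 0.5]
opening: 85.1
grasp_force: 0.0
```

Request:
{"fn": "step_arm", "kwargs": {"series": [[[0,-0.06,0],[0,0,0],1],[[0,-0.06,0],[0,0,0],1],[[0,-0.06,0],[0,0,0],1],[[0,-0.06,0],[0,0,0],1],[[-0.004,-0.06,0],[0,0,0],1],[[-0.004,-0.06,0.01],[0,0,0],1],[[-0.004,-0.06,0.02],[0,0,0],1],[[-0.004,-0.058,0.03],[0,0,0],1]]}}

```text
t: 2.1
ee_pos: [372.3, 225.7, 252.9]
tcp_rot: [-0.0, 1.0, 0.012, 0.001]
contact_force: [1.7, -1.2, -0.8]
opening: 85.3
grasp_force: 0.0
```

```bash
python3 - <<'E'
from h import *
o=get_obs();print(o['ee_pos']);ci=camera_info('wrist');im=camera('wrist');cv2.imwrite('pics/w1.png',im[:,:,::-1])
import pickle;pickle.dump(ci,open('w1.pkl','wb'))
print(proj('wrist',np.array([372.6,229.5,122.7]),ci))
E
```

```text
[372.29499012 225.67733525 252.85146546]
[251.33205994 178.29175101]
```

View pics/w1.png

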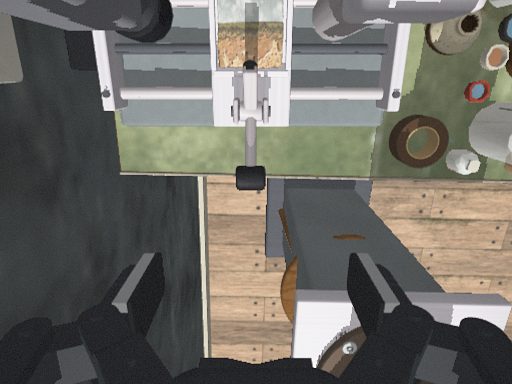

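The wrist view shows the clamp grip at (251,178), exactly where my estimate puts it. The tile is in line with it at column 251 and the spindle is at upper right. I'll go down and pinch the grip.

Request:
{"fn": "step_arm", "kwargs": {"series": [[[0,-0.004,0.05],[0,0,0],1],[[0,0,0.05],[0,0,0],1],[[0,0,0.049],[0,0,0],1],[[0,0,0],[0,0,0],0],[[0,0,0],[0,0,0],0],[[0,0,0],[0,0,0],0],[[0,0,0],[0,0,0],0],[[0,0,0],[0,0,0],0]], "squeeze": 30}}

```text
t: 3.15
ee_pos: [373.2, 228.4, 105.3]
tcp_rot: [-0.001, 1.0, 0.012, 0.001]
contact_force: [-0.6, 0.2, 7.2]
opening: 25.5
grasp_force: 36.2
```

Request:
{"fn": "step_arm", "kwargs": {"series": [[[0.005,0,-0.0075],[0,0,0],0],[[0.006,0,-0.007],[0,0,0],0],[[0.007,0,-0.006],[0,0,0],0],[[0.0075,0,-0.005],[0,0,0],0],[[0.008,0,-0.0035],[0,0,0],0],[[0.002,0,0],[0,0,0],0],[[0,0,0],[0,0,0],0]]}}

```text
t: 4.03
ee_pos: [407.1, 228.9, 133.7]
tcp_rot: [0.0, 1.0, 0.012, -0.001]
contact_force: [-8.6, -0.3, 6.6]
opening: 25.5
grasp_force: 32.4
```

```bash
python3 - <<'E'
from h import *
o=get_obs();print(o['ee_pos'],o['contact_force'])
im=camera('scene')[95:215,180:310];a=cv2.resize(im[:,:,::-1],None,fx=4,fy=4,interpolation=2);cv2.imwrite('pics/s2.png',a)
E
```

```text
[407.13229581 228.86074901 133.70223104] [-8.64040291 -0.33861827  6.62517974]
```

View pics/s2.png

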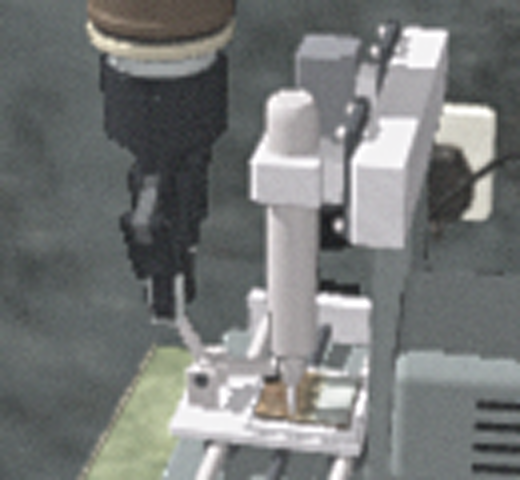

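The clamp handle is up, with the toe at about (270,378) near the tile. I'll push a little further to confirm it has reached the stop.

Request:
{"fn": "step_arm", "kwargs": {"series": [[[0.003,0,-0.001],[0,0,0],0],[[0.002,0,0],[0,0,0],0],[[0,0,0],[0,0,0],0]]}}

```text
t: 4.45
ee_pos: [412.1, 229.2, 134.9]
tcp_rot: [-0.0, 1.0, 0.012, -0.0]
contact_force: [-9.2, 0.1, 8.9]
opening: 25.6
grasp_force: 32.4
```

Request:
{"fn": "step_arm", "kwargs": {"series": [[[0.004,0,-0.001],[0,0,0],0],[[0.004,0,-0.001],[0,0,0],0],[[0,0,0],[0,0,0],0]]}}

```text
t: 4.82
ee_pos: [415.8, 228.6, 135.5]
tcp_rot: [0.001, 1.0, 0.013, -0.004]
contact_force: [-22.3, 0.0, 9.3]
opening: 25.4
grasp_force: 32.1
```

The force rose to 22 N, so the clamp is at its stop. I'll release, back off and check.

Request:
{"fn": "step_arm", "kwargs": {"series": [[[-0.003,0,0],[0,0,0],0],[[0,0,0],[0,0,0],1],[[0,0,0],[0,0,0],1],[[0,0,0],[0,0,0],1],[[0,0,-0.03],[0,0,0],1],[[-0.02,0,-0.06],[0,0,0],1],[[-0.04,0,-0.05],[0,0,0],1],[[0,0,0],[0,0,0],1]]}}

```text
t: 5.82
ee_pos: [358.6, 229.2, 277.8]
tcp_rot: [-0.001, 1.0, 0.013, 0.004]
contact_force: [1.4, -0.3, 0.6]
opening: 85.3
grasp_force: 0.0
```

```bash
python3 - <<'E'
from h import *
import pickle
o=get_obs();print(o['ee_pos'])
ci=camera_info('wrist');pickle.dump(ci,open('w2.pkl','wb'));im=camera('wrist');cv2.imwrite('pics/w2.png',im[:,:,::-1])
s=camera('scene')[:,:,::-1];cv2.imwrite('pics/s3.png',s);t=camera('top')[:,:,::-1];cv2.imwrite('pics/t3.png',t)
w=im[:230,:,::-1]; a=cv2.resize(s[150:215,195:285],None,fx=4,fy=4,interpolation=2); b=cv2.resize(t[160:290,150:295],None,fx=2.5,fy=2.5,interpolation=2)
H=330;c=np.zeros((560,760,3),np.uint8);c[:230,:512]=w;c[232:232+a.shape[0],:a.shape[1]]=a;c[232:232+b.shape[0],365:365+b.shape[1]]=b
cv2.imwrite('pics/m3.png',c)
E
```

```text
[358.5754285  229.15892538 277.80972597]
```

View pics/m3.png

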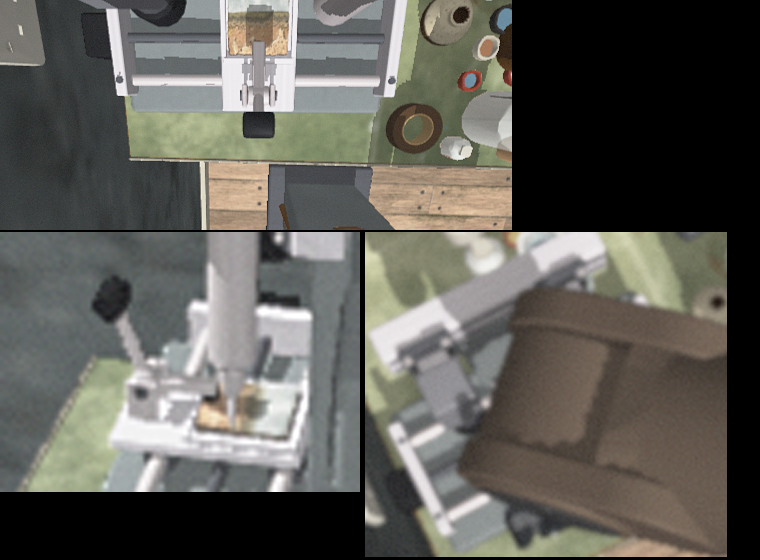

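In the wrist view the grip is at (258,125). In the scene crop it is at (112,297), with the arm horizontal and the toe on the tile's edge. I'll check the angle numerically and measure the table offset from the spindle.

```bash
python3 - <<'E'
from h import *
import pickle
ci=pickle.load(open('w2.pkl','rb'))
print('grip',tri(ray('scene',(112/4+195,65/4+150)),ray('wrist',(258,125),ci)))
print('pivot',tri(ray('scene',(143/4+195,157/4+150)),ray('wrist',(258,95),ci)))
print('tile far edge z83',onz('wrist',(228,12),83,ci),onz('wrist',(291,12),83,ci))
print('table L,R front z~76',onz('wrist',(224,105),76,ci),onz('wrist',(296,105),76,ci))
print('rails ends',onz('wrist',(120,80),80,ci),onz('wrist',(391,80),80,ci))
print('tile scene corners z83',[onz('scene',(x/4+195,(y-232)/4+150),83).round(1) for x,y in((197,430),(287,437))])
s=cv2.imread('pics/s3.png'); 
print('tip',onz('scene',(234/4+195,(428-232)/4+150),98), onz('scene',(252.3,197.7),98))
E
```

```text
grip (array([406.6, 228.6, 152.6]), [0.1, 0.1])
pivot (array([426.5, 228.4,  85. ]), [1.3, 1.3])
tile far edge z83 [501.25153507 258.7636391   83.        ] [502.74384579 200.08673209  83.        ]
table L,R front z~76 [416.57670802 263.57616991  76.        ] [418.47760645 189.06899804  76.        ]
rails ends [438.45569566 366.99733058  80.        ] [445.35695174  96.25380413  80.        ]
tile scene corners z83 [array([470.7, 191. ,  83. ]), array([528.8, 195.3,  83. ])]
tip [498.17899028 176.37626565  98.        ] [493.98390833 181.50495482  98.        ]
```

The clamp grip is at (406.6,152.6), which matches the closed position (406,151). Next is the stick, with the tool leaned about 41°.

Request:
{"fn": "step_arm", "kwargs": {"series": [[[0.03,0.05,0],[0,0,0],1],[[0.03,0.05,0],[0,0,0],1],[[0.03,0.05,0],[0,0,0],1],[[0.03,0.05,0],[0,0,0],1],[[0,0.015,0],[0,0.18,0],1],[[0,0.015,0],[0,0.18,0],1],[[0,0.015,0],[0,0.18,0],1],[[0,0.014,0],[0,0.18,0],1]]}}

```text
t: 6.98
ee_pos: [484.6, -31.2, 273.2]
tcp_rot: [-0.003, 0.936, 0.009, 0.352]
contact_force: [1.5, 2.9, -0.5]
opening: 85.5
grasp_force: 0.0
```

```bash
python3 - <<'E'
from h import *
import pickle
o=get_obs();print(o['ee_pos'],o['tcp_rot'],o['joint_pos'])
ci=camera_info('wrist');pickle.dump(ci,open('w4.pkl','wb'));im=camera('wrist');cv2.imwrite('pics/w4.png',im[:,:,::-1])
print(proj('',np.array([604,-28,129.]),ci))
E
```

```text
[484.61876166 -31.21688281 273.22182951] [-0.00283973  0.93584078  0.00931872  0.35228841] [ 0.33081273 -0.13413268 -0.34648536  2.40288433 -0.25578811  0.14907604
 -1.34187889]
[254.36458945 167.2958985 ]
```

View pics/w4.png

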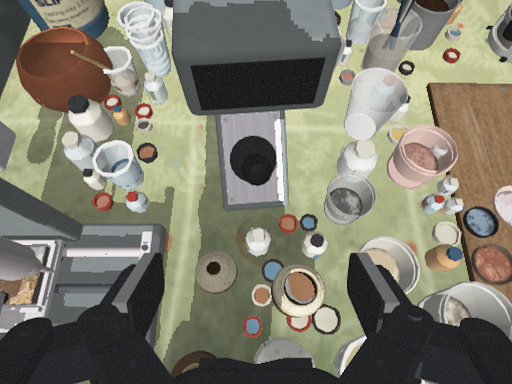

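The stick's handle end is at (262,163), with the panel below the hood turned about 4°. It is almost in line with the tool, so I'll advance along the tool axis with the fingers half open and straddle the handle.

Request:
{"fn": "step_arm", "kwargs": {"series": [[[-0.001,0,0.04],[0,0,0],0.7],[[-0.001,0,0.05],[0,0,0],0.55],[[-0.001,0,0.05],[0,0,0],0.55],[[-0.001,0,0.04],[0,0,0],0.55],[[-0.001,0,0.026],[0,0,0],0.55],[[0,0,0],[0,0,0],0.55]]}}

```text
t: 7.78
ee_pos: [534.0, -38.6, 210.9]
tcp_rot: [0.006, 0.948, 0.01, 0.317]
contact_force: [-0.1, 0.4, -0.7]
opening: 47.1
grasp_force: 0.0
```

```bash
python3 - <<'E'
from h import *
o=get_obs();print(o['ee_pos'],o['tcp_rot'],o['joint_pos'],o['contact_force'])
w=camera('wrist')[:,:,::-1];s=camera('scene')[:,:,::-1]
c=np.zeros((560,780,3),np.uint8);c[:280,:380]=cv2.resize(w[80:360,60:440],None);a=cv2.resize(s[150:310,195:345],None,fx=2.6,fy=2.6,interpolation=2);c[:a.shape[0],385:385+a.shape[1]]=a
cv2.imwrite('pics/m5.png',c[:420])
E
```

```text
[533.97639044 -38.6188784  210.90474584] [0.00600166 0.94822084 0.0104185  0.31738411] [ 0.50682637  0.10723906 -0.58646462  2.33824692  0.97548571  0.11895894
 -2.54518332] [-0.14375341  0.43158203 -0.71621014]Traceback (most recent call last):
  File "<stdin>", line 4, in <module>
cv2.error: OpenCV(4.12.0) /io/opencv/modules/imgproc/src/resize.cpp:4211: error: (-215:Assertion failed) inv_scale_x > 0 in function 'resize'
```

The arm ran into the q6 limit (a wrist singularity) and drifted. I'll fit a kinematic model to the readings to pick a wrist branch.

```bash
cat > kin.py <<'E'
import numpy as np, itertools
from scipy.optimize import least_squares
from scipy.spatial.transform import Rotation as Ro
D=[([1.23442,.43521,.02496,1.5741,-.0116,1.13398,-.07511],[144.6,-607.5,230.5],[-.00076,.99318,.11659,-.00016]),
([.33081273,-.13413268,-.34648536,2.40288433,-.25578811,.14907604,-1.34187889],[484.6,-31.2,273.2],[-.00284,.93584,.00932,.35229]),
([.50682637,.10723906,-.58646462,2.33824692,.97548571,.11895894,-2.54518332],[534.,-38.6,210.9],[.006,.94822,.01042,.31738])]
def fk(q,P,s):
    by,h,L1,L2,L3,ty,o1,o2=P; q=np.array(q)*s
    R=Ro.from_euler('z',by);p=np.array([0,0,h])
    R=R*Ro.from_euler('z',q[0])*Ro.from_euler('y',q[1])*Ro.from_euler('z',q[2]); p=p+R.apply([o1,0,L1])
    R=R*Ro.from_euler('y',q[3])*Ro.from_euler('z',q[4]);p=p+R.apply([o2,0,L2])
    R=R*Ro.from_euler('y',q[5])*Ro.from_euler('z',q[6]+ty);p=p+R.apply([0,0,L3])
    return p,R
def res(P,s):
    r=[]
    for q,p,w in D:
        a,R=fk(q,P,s);T=Ro.from_quat([w[1],w[2],w[3],w[0]])
        r+=list((a-p)/100)+list((R.inv()*T).as_rotvec()*3)
    return np.array(r)
def fit():
    best=None
    for s in itertools.product((1,-1),repeat=4):
        S=np.array([s[0],1,s[1],1,s[2],1,s[3]])
        for by in np.arange(-3,3,.75):
            for ty in(-2,0,2):
                f=least_squares(res,[by,350,400,400,200,ty,0,0],args=(S,))
                if best is None or f.cost<best[0]: best=(f.cost,f.x,S)
    return best
if __name__=='__main__':
    c,P,S=fit();print(c,P.round(3),S);print(res(P,S).round(3));np.savez('kin.npz',P=P,S=S)
    th=np.radians(41);lo=np.array([-2.62,-.44,-1.27,.08,-1.32,.12,-2.74])+.02;hi=np.array([2.62,2.09,1.32,2.57,4.46,2,2.74])-.02
    rng=np.random.default_rng(0)
    for name,X in(('target',[616.5,-30,115]),('pre',[530,-30,215])):
      out=[]
      for flip in(1,-1):
        T=Ro.from_matrix(np.column_stack([[np.cos(th)*flip,0,np.sin(th)*flip],[0,-flip,0],[np.sin(th),0,-np.cos(th)]]))
        def g(q):
            a,R=fk(q,P,S);return np.r_[(a-X)/50,(R.inv()*T).as_rotvec()*3]
        for k in range(40):
            f=least_squares(g,rng.uniform(lo,hi),bounds=(lo,hi))
            if f.cost<1e-6: out.append((flip,)+tuple(f.x.round(2)))
      print(name);[print(o) for o in sorted(out)[::max(1,len(out)//14)]]
E
python3 kin.py; python3 -c "
from plant import *
o=get_obs();print(o['joint_pos'],o['ee_pos'],o['tcp_rot'])"
```

```text
0.031602346358505916 [-8.40000e-02  2.80045e+02  4.95431e+02  4.24796e+02  2.92970e+02
  1.50000e+00  3.91680e+01  9.70000e+00] [-1  1 -1  1 -1  1 -1]
[ 0.004  0.002  0.002 -0.    -0.    -0.038  0.02   0.099 -0.     0.165
  0.006  0.025 -0.012  0.023 -0.002  0.151  0.01   0.013]
target
(-1, np.float64(-0.72), np.float64(0.58), np.float64(0.88), np.float64(2.28), np.float64(4.1), np.float64(0.52), np.float64(-2.72))
(-1, np.float64(-0.21), np.float64(0.43), np.float64(0.24), np.float64(2.28), np.float64(3.61), np.float64(0.31), np.float64(-2.08))
(-1, np.float64(0.02), np.float64(0.42), np.float64(-0.03), np.float64(2.29), np.float64(3.27), np.float64(0.28), np.float64(-1.71))
(-1, np.float64(0.25), np.float64(0.43), np.float64(-0.31), np.float64(2.29), np.float64(2.91), np.float64(0.28), np.float64(-1.3))
(-1, np.float64(0.31), np.float64(0.44), np.float64(-0.38), np.float64(2.29), np.float64(2.81), np.float64(0.29), np.float64(-1.19))
(-1, np.float64(0.33), np.float64(0.45), np.float64(-0.41), np.float64(2.29), np.float64(2.77), np.float64(0.3), np.float64(-1.14))
(-1, np.float64(0.
[... 3536 characters left out ...]
6))
(1, np.float64(-0.54), np.float64(0.09), np.float64(0.6), np.float64(2.41), np.float64(4.29), np.float64(0.14), np.float64(0.43))
(1, np.float64(-0.53), np.float64(0.09), np.float64(0.59), np.float64(2.41), np.float64(4.28), np.float64(0.14), np.float64(0.43))
(1, np.float64(-0.52), np.float64(0.09), np.float64(0.57), np.float64(2.41), np.float64(4.28), np.float64(0.14), np.float64(0.44))
(1, np.float64(-0.52), np.float64(0.09), np.float64(0.58), np.float64(2.41), np.float64(4.28), np.float64(0.14), np.float64(0.44))
[ 0.50774575  0.10429322 -0.58735942  2.33879733  0.96688465  0.11849974
 -2.53815339] [533.59196283 -38.36918811 211.94850136] [0.00598185 0.94799034 0.01006823 0.31808357]
```

The target pose needs the other wrist branch (q5 near π), with q7 raised by half a turn first. I'll back off to a free spot, stand the tool up and turn it a half turn about its axis.

Request:
{"fn": "step_arm", "kwargs": {"series": [[[0,-0.03,-0.04],[0,-0.18,0],0.55],[[0,-0.03,-0.04],[0,-0.18,0],0.55],[[0,-0.01,0],[0,-0.1,0],0.55],[[0,0,0],[0,0,-0.1],0.55],[[0,0,0],[0,0,-0.18],0.55],[[0,0,0],[0,0,-0.18],0.55],[[0,0,0],[0,0,-0.18],0.55],[[0,0,0],[0,0,-0.18],0.55]]}}

```text
t: 8.88
ee_pos: [518.1, -13.6, 252.4]
tcp_rot: [0.102, 0.904, 0.387, 0.149]
contact_force: [-0.6, -1.0, 0.5]
opening: 47.2
grasp_force: 0.0
```

```bash
python3 -c "
from plant import *
o=get_obs();print(o['joint_pos'].round(3),o['ee_pos'],o['tcp_rot'])"
```

```text
[ 0.833  0.195 -1.104  2.037  0.49   0.737 -1.317] [518.06306068 -13.59100508 252.39197138] [0.10183714 0.90433254 0.38697486 0.14853388]
```

Request:
{"fn": "step_arm", "kwargs": {"series": [[[0,0,0],[0,0,-0.18],0.55],[[0,0,0],[0,0,-0.18],0.55],[[0,0,0],[0,0,-0.18],0.55],[[0,0,0],[0,0,-0.18],0.55],[[0,0,0],[0,0,-0.18],0.55],[[0,0,0],[0,0,-0.18],0.55]]}}

```text
t: 9.62
ee_pos: [517.9, -13.7, 252.3]
tcp_rot: [0.164, 0.577, 0.797, 0.075]
contact_force: [0.2, 0.0, -0.1]
opening: 47.1
grasp_force: 0.0
```

```bash
python3 -c "
from plant import *
o=get_obs();print(o['joint_pos'].round(3),o['ee_pos'],o['tcp_rot'])"
```

```text
[ 0.926  0.241 -1.235  2.033  0.569  0.77  -0.308] [517.94278565 -13.65135323 252.27928188] [0.16352814 0.57669384 0.79691559 0.07488866]
```

```bash
cat > k2.py <<'E'
import kin; from kin import *
kin.D+=[([.833,.195,-1.104,2.037,.49,.737,-1.317],[518.1,-13.6,252.4],[.1018,.9043,.387,.1485]),([.926,.241,-1.235,2.033,.569,.77,-.308],[517.9,-13.7,252.3],[.1635,.5767,.7969,.0749])]
S=np.load('kin.npz')['S'];P0=np.load('kin.npz')['P']
def fk(q,P,s=S):
    by,h,L1,L2,L3,ty,o1,o2,o3,bx,by2,tx,rr,rp=P; q=np.array(q)*s
    R=Ro.from_euler('zyx',[by,rp,rr]);p=np.array([bx,by2,h])
    R=R*Ro.from_euler('z',q[0])*Ro.from_euler('y',q[1])*Ro.from_euler('z',q[2]); p=p+R.apply([o1,0,L1])
    R=R*Ro.from_euler('y',q[3])*Ro.from_euler('z',q[4]);p=p+R.apply([o2,0,L2])
    R=R*Ro.from_euler('y',q[5]);p=p+R.apply([o3,0,0]);R=R*Ro.from_euler('z',q[6]+ty);p=p+R.apply([0,0,L3])
    return p,R
def dq(q,e): return q
kin.fk=fk
def rs(P): return np.r_[kin.res(P,S),np.array(P[6:])*.002*[1,1,1,.5,.5,1,300,300]]
f=least_squares(rs,list(P0)+[0]*6);P=f.x
if __name__=='__main__':
    print(f.cost,P.round(3));print(kin.res(P,S).reshape(-1,6).round(3))
E
python3 k2.py
```

```text
0.006011937780292442 [-2.80000e-02  3.44265e+02  5.04125e+02  4.34523e+02  3.81736e+02
  1.54200e+00 -1.47200e+00  3.23000e+00  9.62000e-01 -2.56420e+01
 -3.30380e+01 -0.00000e+00  8.00000e-03  1.00000e-03]
[[ 0.018 -0.012 -0.023 -0.024 -0.004 -0.   ]
 [ 0.046  0.028 -0.014  0.038  0.003  0.005]
 [-0.036  0.004  0.     0.032  0.004  0.002]
 [-0.02  -0.007  0.009 -0.003  0.012 -0.003]
 [-0.005 -0.01   0.028 -0.009  0.005 -0.004]]
```

```bash
cat > plan.py <<'E'
from k2 import *
import sys
from plant import get_obs
lo=np.array([-2.62,-.44,-1.27,.08,-1.32,.12,-2.74])+.03;hi=np.array([2.62,2.09,1.32,2.57,4.46,2,2.74])-.03
def pose(lean,flip,yaw=0.06):
    th=np.radians(lean);return Ro.from_euler('z',yaw)*Ro.from_matrix(np.column_stack([[np.cos(th)*flip,0,np.sin(th)*flip],[0,-flip,0],[np.sin(th),0,-np.cos(th)]]))
def ik(X,T,q0,w=.02):
    def g(q):
        a,R=fk(q,P);return np.r_[(a-X)/10,(R.inv()*T).as_rotvec()*10,w*(q-q0)]
    f=least_squares(g,np.clip(q0,lo,hi),bounds=(lo,hi));a,R=fk(f.x,P);return f.x,np.linalg.norm(a-X),(R.inv()*T).magnitude()
if __name__=='__main__':
    q0=get_obs()['joint_pos']
    for X,l in(([540,-30,190],38),([575,-30,162],41),([616,-30,115],41)):
        for g in([.83,.69,-1.07,2.28,2.16,.56,-.35],[.25,.43,-.31,2.29,2.9,.28,-1.3]):
            q,e1,e2=ik(X,pose(l,-1),np.array(g));print(X,l,q.round(2),round(e1,1),round(e2,3))
E
python3 plan.py
```

```text
[540, -30, 190] 38 [ 0.93  0.28 -1.07  2.36  1.75  0.22 -0.08] 0.0 0.0
[540, -30, 190] 38 [ 0.79  0.23 -0.89  2.36  1.82  0.15 -0.17] 0.0 0.0
[575, -30, 162] 41 [ 0.91  0.52 -1.13  2.35  2.09  0.46 -0.32] 0.0 0.0
[575, -30, 162] 41 [ 0.3   0.29 -0.34  2.36  2.95  0.22 -1.3 ] 0.0 0.0
[616, -30, 115] 41 [ 0.81  0.71 -1.05  2.28  2.2   0.59 -0.33] 0.0 0.0
[616, -30, 115] 41 [ 0.25  0.46 -0.3   2.29  2.94  0.31 -1.26] 0.0 0.0
```

```bash
cat > path.py <<'E'
from plan import *
def run(X,l,g,n,yaw=.06):
    o=get_obs();q0=o['joint_pos'];q1,e1,e2=ik(np.array(X),pose(l,-1,yaw),np.array(g));print('goal',q1.round(2),round(e1,1),round(e2,3))
    a,R=fk(q0,P);print('model err',(a-o['ee_pos']).round(1))
    for k in range(1,n+1):
        b,R2=fk(q0+(q1-q0)*k/n,P)
        print([list(R.inv().apply(b-a).round(0)/1000),list((R.inv()*R2).as_rotvec().round(3))],b.round(0),R2.apply([0,0,1]).round(2),'perp to hood',round(float(np.linalg.norm(np.cross((np.array([591,b[1],240])-b),R2.apply([0,0,1])))))); a,R=b,R2
if __name__=='__main__':run([560,-25,182],42,[.93,.4,-1.1,2.35,2.0,.4,-.2],10)
E
python3 path.py
```

```text
goal [ 0.98  0.45 -1.2   2.39  2.07  0.43 -0.34] 0.0 0.0
model err [-0.8 -1.1  2.6]
[[np.float64(-0.027), np.float64(-0.003), np.float64(0.014)], [np.float64(-0.021), np.float64(-0.065), np.float64(-0.108)]] [527. -42. 246.] [ 0.38 -0.12 -0.92] perp to hood 57
[[np.float64(-0.021), np.float64(-0.002), np.float64(0.013)], [np.float64(-0.024), np.float64(-0.057), np.float64(-0.114)]] [537. -63. 239.] [ 0.42 -0.16 -0.89] perp to hood 49
[[np.float64(-0.015), np.float64(-0.002), np.float64(0.012)], [np.float64(-0.027), np.float64(-0.048), np.float64(-0.119)]] [547. -79. 233.] [ 0.47 -0.18 -0.86] perp to hood 42
[[np.float64(-0.009), np.float64(-0.0), np.float64(0.011)], [np.float64(-0.032), np.float64(-0.04), np.float64(-0.122)]] [557. -87. 227.] [ 0.51 -0.19 -0.84] perp to hood 36
[[np.float64(-0.003), np.float64(0.002), np.float64(0.009)], [np.float64(-0.036), np.float64(-0.032), np.float64(-0.125)]] [565. -90. 221.] [ 0.55 -0.18 -0.81] perp to hood 32
[[np.float64(0.002), np.float64(0.005), np.float64(0.008)], [np.float64(-0.042), np.float64(-0.025), np.float64(-0.127)]] [570. -86. 215.] [ 0.59 -0.16 -0.79] perp to hood 31
[[np.float64(0.006), np.float64(0.008), np.float64(0.006)], [np.float64(-0.047), np.float64(-0.019), np.float64(-0.128)]] [573. -78. 208.] [ 0.62 -0.13 -0.77] perp to hood 33
[[np.float64(0.01), np.float64(0.012), np.float64(0.004)], [np.float64(-0.053), np.float64(-0.014), np.float64(-0.129)]] [573. -64. 201.] [ 0.65 -0.08 -0.76] perp to hood 39
[[np.float64(0.013), np.float64(0.016), np.float64(0.002)], [np.float64(-0.059), np.float64(-0.01), np.float64(-0.129)]] [569. -46. 192.] [ 0.66 -0.02 -0.75] perp to hood 49
[[np.float64(0.015), np.float64(0.02), np.float64(0.001)], [np.float64(-0.064), np.float64(-0.007), np.float64(-0.129)]] [560. -25. 182.] [ 0.67  0.04 -0.74] perp to hood 62
```

```bash
cat > path2.py <<'E'
from plan import *
o=get_obs();q0=o['joint_pos'];a,R=fk(q0,P)
q1,_,_=ik(np.array([560,-25,182.]),pose(42,-1,.06),np.array([.93,.4,-1.1,2.35,2.0,.4,-.2]))
n=10;q=q0;pa=o['ee_pos'];pb=np.array([540,-28,185.])
for off in (0,):
  for k in range(1,n+1):
    b,R2=fk(q0+(q1-q0)*k/n,P)
    X=pa+(pb-pa)*k/n+np.sin(np.pi*k/n)*np.array([-15,0,-5])
    if k>=n-1 : pass
    q,e1,e2=ik(X,R2,q,w=.05)
    c,R3=fk(q,P)
    z=R2.apply([0,0,1])
    print([list(R.inv().apply(X-(pa if k==1 else Xp)).round(3)/1000),list((R.inv()*R2).as_rotvec().round(2))],X.round(0),z.round(2),'hood',round(float(np.linalg.norm(np.cross((np.array([591,X[1],240])-X),z)))),q.round(2),round(e1,1),round(e2,3)); R=R2;Xp=X
E
python3 path2.py | sed 's/np.float64//g'
```

```text
[[(0.000776), (-0.005162), (0.007011)], [(-0.02), (-0.07), (-0.11)]] [516. -15. 244.] [ 0.38 -0.12 -0.92] hood 68 [ 0.85  0.22 -1.2   2.09  0.69  0.73 -0.35] 0.0 0.0
[[(0.0015869999999999999), (-0.0047350000000000005), (0.006855000000000001)], [(-0.02), (-0.06), (-0.11)]] [514. -17. 236.] [ 0.42 -0.16 -0.89] hood 72 [ 0.8   0.21 -1.17  2.14  0.82  0.69 -0.39] 0.0 0.0
[[(0.002038), (-0.003888), (0.006738)], [(-0.03), (-0.05), (-0.12)]] [512. -18. 228.] [ 0.47 -0.18 -0.86] hood 75 [ 0.76  0.2  -1.15  2.2   0.95  0.65 -0.42] 0.0 0.0
[[(0.002058), (-0.002805), (0.006730000000000001)], [(-0.03), (-0.04), (-0.12)]] [512. -19. 221.] [ 0.51 -0.19 -0.84] hood 77 [ 0.73  0.19 -1.12  2.25  1.09  0.61 -0.45] 0.0 0.0
[[(0.0016539999999999999), (-0.001702), (0.006871)], [(-0.04), (-0.03), (-0.13)]] [514. -21. 214.] [ 0.55 -0.18 -0.81] hood 79 [ 0.71  0.2  -1.1   2.31  1.25  0.56 -0.48] 0.0 0.0
[[(0.000916), (-0.000794), (0.0071600000000000006)], [(-0.04), (-0.03), (-0.13)]] [517. -22. 207.] [ 0.59 -0.16 -0.79] hood 79 [ 0.71  0.2  -1.08  2.35  1.42  0.51 -0.51] 0.0 0.0
[[(3e-06), (-0.000245), (0.007551)], [(-0.05), (-0.02), (-0.13)]] [521. -24. 201.] [ 0.62 -0.13 -0.77] hood 79 [ 0.74  0.22 -1.07  2.39  1.62  0.46 -0.54] 0.0 0.0
[[(-0.000884), (-0.00013900000000000002), (0.007961000000000001)], [(-0.05), (-0.01), (-0.13)]] [527. -25. 196.] [ 0.65 -0.08 -0.76] hood 78 [ 0.8   0.25 -1.08  2.42  1.83  0.42 -0.56] 0.0 0.0
[[(-0.001538), (-0.000458), (0.008291)], [(-0.06), (-0.01), (-0.13)]] [533. -27. 190.] [ 0.66 -0.02 -0.75] hood 76 [ 0.89  0.29 -1.12  2.43  2.03  0.39 -0.55] 0.0 0.0
[[(-0.0017900000000000001), (-0.001089), (0.008446)], [(-0.06), (-0.01), (-0.13)]] [540. -28. 185.] [ 0.67  0.04 -0.74] hood 75 [ 0.98  0.35 -1.14  2.43  2.19  0.34 -0.5 ] 0.0 0.0
```

Request:
{"fn": "step_arm", "kwargs": {"series": [[[0.001,-0.005,0.007],[-0.02,-0.065,-0.11],0.55],[[0.0015,-0.005,0.007],[-0.024,-0.057,-0.114],0.55],[[0.002,-0.004,0.007],[-0.027,-0.048,-0.12],0.55],[[0.002,-0.003,0.007],[-0.032,-0.04,-0.122],0.55],[[0.0015,-0.0015,0.007],[-0.036,-0.032,-0.125],0.55]]}}

```text
t: 10.25
ee_pos: [514.3, -21.8, 212.6]
tcp_rot: [0.307, 0.313, 0.899, 0.004]
contact_force: [-0.1, -0.8, 0.6]
opening: 46.8
grasp_force: 0.0
```

```bash
python3 -c "
from plan import *
o=get_obs();w=o['tcp_rot'];print(o['joint_pos'].round(3),o['ee_pos'],Ro.from_quat([w[1],w[2],w[3],w[0]]).as_matrix().round(2))"
```

```text
[ 0.716  0.184 -1.103  2.306  1.23   0.565 -0.46 ] [514.34945844 -21.84003392 212.64658579] [[-0.62  0.56  0.55]
 [ 0.56  0.8  -0.19]
 [-0.55  0.2  -0.81]]
```

Tracking matches the plan, so I'll run the second half.

Request:
{"fn": "step_arm", "kwargs": {"series": [[[0.001,-0.001,0.007],[-0.042,-0.025,-0.127],0.55],[[0,0,0.0075],[-0.047,-0.019,-0.128],0.55],[[-0.001,0,0.008],[-0.053,-0.014,-0.129],0.55],[[-0.0015,-0.0005,0.008],[-0.059,-0.01,-0.129],0.55],[[-0.002,-0.001,0.0085],[-0.064,-0.007,-0.129],0.55],[[0,0,0],[0,0,0],0.55]]}}

```text
t: 11.0
ee_pos: [541.4, -31.3, 184.6]
tcp_rot: [0.36, -0.024, 0.933, 0.01]
contact_force: [-0.0, 0.7, -0.2]
opening: 46.7
grasp_force: 0.0
```

```bash
python3 - <<'E'
from plan import *
from h import camera,camera_info,proj,cv2
import pickle
o=get_obs();w=o['tcp_rot'];R=Ro.from_quat([w[1],w[2],w[3],w[0]]);print(o['joint_pos'].round(3),o['ee_pos'],R.as_matrix().round(3))
G=np.array([604,-30,129.]);z=np.array([.65,.03,-.76]);T=G+19*R.as_matrix()[:,2];print('to TCP goal (tool axes)',R.inv().apply(T-o['ee_pos']).round(1),'turn to yaw .06 lean 41',(R.inv()*pose(41,-1,.06)).as_rotvec().round(3))
ci=camera_info('wrist');im=camera('wrist')[:,:,::-1];s=camera('scene')[:,:,::-1];print(proj('',G,ci),proj('',np.array([585,-31.5,156]),ci))
c=np.zeros((420,790,3),np.uint8);c[:384,:390]=im[:,60:450];a=cv2.resize(s[155:310,195:345],None,fx=2.6,fy=2.6,interpolation=2);c[:a.shape[0],395:395+a.shape[1]]=a
cv2.imwrite('pics/m6.png',c)
E
```

```text
[ 0.913  0.304 -1.071  2.409  2.174  0.308 -0.508] [541.36258145 -31.2673985  184.58519067] [[-0.74  -0.053  0.67 ]
 [-0.038  0.999  0.036]
 [-0.671  0.001 -0.741]]
to TCP goal (tool axes) [ -9.1  -2.1 102.2] turn to yaw .06 lean 41 [-0.004  0.02  -0.006]
[252.02868374 208.61137481] [250.77422872 233.10846796]
```

View pics/m6.png

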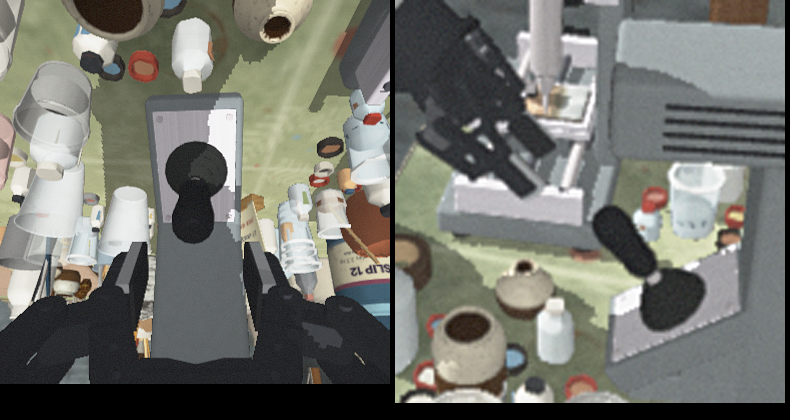

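The wrist view shows the handle at about (253,215), centred between the fingers as predicted. I'll advance about 100 mm.

Request:
{"fn": "step_arm", "kwargs": {"series": [[[-0.003,-0.001,0.035],[0,0,0],0.55],[[-0.003,-0.001,0.035],[0,0,0],0.55],[[-0.003,0,0.03],[0,0,0],0.55],[[0,0,0],[0,0,0],0.55]]}}

```text
t: 11.6
ee_pos: [615.9, -25.7, 116.2]
tcp_rot: [0.359, -0.026, 0.933, 0.011]
contact_force: [-1.1, 0.2, 0.4]
opening: 46.9
grasp_force: 0.0
```

```bash
cat > look.py <<'E'
from h import *
o=get_obs();print(o['t'],o['joint_pos'].round(2),o['ee_pos'].round(1),o['contact_force'].round(1))
s=camera('scene')[:,:,::-1]; cv2.imwrite('pics/s_%d.png'%round(o['t']*100),s)
# table shift along y: track table/tile patch of s3.png, projected shift per mm along -y
ref=cv2.imread('pics/s3.png')
print('move rows')
# tile brown+glaze strip template (bottom right part of table plate, not hidden by spindle): 
x0,y0,x1,y1=[int(v) for v in (222,180,268,212)]
e=proj('scene',np.array([495,179,80.]))-proj('scene',np.array([495,229,80.]));print('px per -50mm',e)
best=[]
for mm in np.arange(-70,71,1.):
    # rendered-free: shift the reference patch corners (table points) and compare
    P0=proj('scene',np.array([470,229,76.]));P1=proj('scene',np.array([470,229+mm,76.]))
    d=P1-P0
    a=ref[185:212,226:270].astype(float)
    M=np.float32([[1,0,d[0]],[0,1,d[1]]]);b=cv2.warpAffine(s,M,(512,384),flags=cv2.INTER_LINEAR|cv2.WARP_INVERSE_MAP)[185:212,226:270].astype(float)
    best.append((np.corrcoef(a.ravel(),b.ravel())[0,1],mm))
print('table shift est',sorted(best)[-3:])
E
python3 look.py
```

```text
11.6 [ 0.72  0.6  -0.98  2.32  2.23  0.55 -0.48] [615.9 -25.7 116.2] [-1.1  0.2  0.4]
move rows
px per -50mm [-4.00224909 10.4989802 ]
table shift est [(np.float64(0.2859542034248967), np.float64(2.0)), (np.float64(0.28659613355072083), np.float64(1.0)), (np.float64(0.2876594948893745), np.float64(0.0))]
```

Request:
{"fn": "step_arm", "kwargs": {"series": [[[0,-0.004,0],[0,0,0],0.4],[[0,0,0],[0,0,0],0.4],[[0,-0.012,0],[0,0,0],0.4],[[0,-0.012,0],[0,0,0],0.4],[[0,0,0],[0,0,0],0.4],[[0,0,0],[0,0,0],0.4]]}}

```text
t: 12.4
ee_pos: [616.5, -48.5, 118.3]
tcp_rot: [0.36, -0.031, 0.932, 0.015]
contact_force: [-0.4, 17.6, 2.5]
opening: 34.6
grasp_force: 11.7
```

```bash
python3 look.py; python3 - <<'E'
from h import *
t=camera('top')[:,:,::-1];w=camera('wrist')[:,:,::-1];s=camera('scene')[:,:,::-1]
c=np.zeros((560,790,3),np.uint8);c[:192,:256]=cv2.resize(w,(256,192));a=cv2.resize(s[150:310,195:345],None,fx=2.5,fy=2.5,interpolation=2);c[:a.shape[0],395:395+a.shape[1]]=a[:,:395]
b=cv2.resize(t[110:290,150:340],None,fx=1.9,fy=1.9);c[200:200+b.shape[0],:b.shape[1]]=b
cv2.imwrite('pics/m7.png',c)
E
```

```text
12.4 [ 0.79  0.59 -0.98  2.31  2.28  0.49 -0.45] [616.5 -48.5 118.3] [-0.4 17.6  2.5]
move rows
px per -50mm [-4.00224909 10.4989802 ]
table shift est [(np.float64(0.3017549715494197), np.float64(-4.0)), (np.float64(0.3049936725603405), np.float64(-6.0)), (np.float64(0.3078824214680022), np.float64(-5.0))]
```

View pics/m7.png

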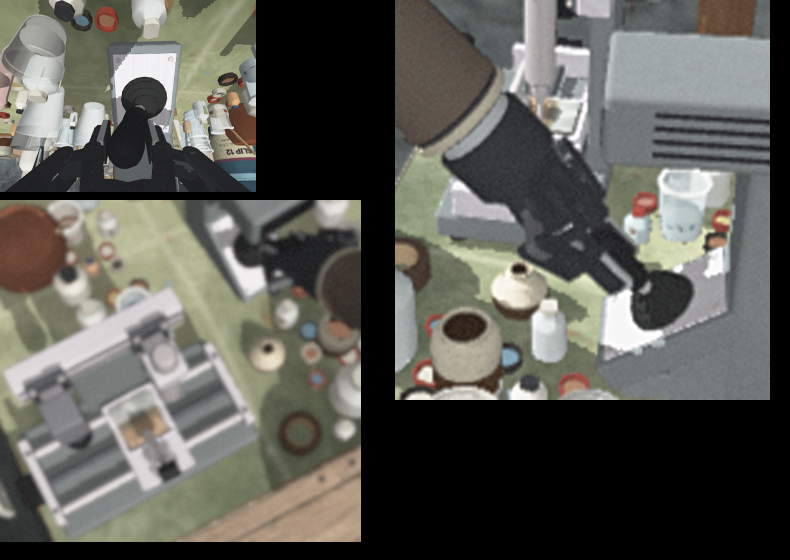

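The stick is held at about 0.3 rad (17.6 N). The top view shows the table and tile unobstructed (tile at crop (145,425)), so I'll track the table there against the first top picture.

```bash
cat > trk.py <<'E'
from h import *
r=cv2.imread('pics/top0.png')
o=get_obs();t=camera('top')[:,:,::-1].copy();cv2.imwrite('pics/t_%d.png'%round(o['t']*100),t)
yd=np.array([-.024,1,0])
# rectify plane z=80 at 1 mm/px: u = along -y, v = along -x
def rect(im,c=np.array([495,228,80.])):
    q=np.float32([proj('top',c+np.array(v)) for v in((60,130,0),(60,-130,0),(-60,-130,0),(-60,130,0))])
    return cv2.warpPerspective(im,cv2.getPerspectiveTransform(q,np.float32([[0,0],[260,0],[260,120],[0,120]])),(260,120))
a=rect(r);b=rect(t);tp=a[25:75,85:175]   # table strip (rear part with tile)
m=cv2.matchTemplate(b[15:85],tp,cv2.TM_CCOEFF_NORMED);_,v,_,l=cv2.minMaxLoc(m)
row=m[l[1]];k=l[0];sub=0 if k in(0,len(row)-1) else .5*(row[k-1]-row[k+1])/(row[k-1]-2*row[k]+row[k+1])
print('t',o['t'],'F',o['contact_force'].round(1),'y',o['ee_pos'][1].round(1),'shift to right mm',round(k+sub-85,1),'corr',round(v,3),'dv',l[1]-10)
cv2.imwrite('pics/rect.png',cv2.resize(np.vstack([a,b]),None,fx=2.5,fy=2.5,interpolation=2))
E
python3 trk.py
```

```text
t 12.6 F [-0.8 16.2  3.7] y -48.5 shift to right mm 12.0 corr 0.857 dv 0
```

Request:
{"fn": "step_arm", "kwargs": {"series": [[[0,0,0],[0,0,0],0.4],[[0,0,0],[0,0,0],0.4],[[0,0,0],[0,0,0],0.4],[[0,0,0],[0,0,0],0.4],[[0,0,0],[0,0,0],0.4],[[0,0,0],[0,0,0],0.4]]}}

```text
t: 13.4
ee_pos: [616.6, -48.6, 118.3]
tcp_rot: [0.36, -0.031, 0.932, 0.015]
contact_force: [-1.2, 16.2, 2.5]
opening: 34.4
grasp_force: 12.0
```

```bash
python3 trk.py
```

```text
t 13.4 F [-1.2 16.2  2.5] y -48.6 shift to right mm 25.8 corr 0.823 dv 0
```

Request:
{"fn": "step_arm", "kwargs": {"series": [[[0,0,0],[0,0,0],0.4],[[0,0,0],[0,0,0],0.4],[[0,0,0],[0,0,0],0.4],[[0,0,0],[0,0,0],0.4],[[0,0,0],[0,0,0],0.4],[[0,0,0],[0,0,0],0.4],[[0,0.012,0],[0,0,0],0.4],[[0,0.012,0],[0,0,0],0.5]]}}

```text
t: 14.45
ee_pos: [615.8, -31.3, 117.7]
tcp_rot: [0.361, -0.026, 0.932, 0.01]
contact_force: [0.5, -0.9, -0.4]
opening: 42.7
grasp_force: 0.0
```

Request:
{"fn": "step_arm", "kwargs": {"series": [[[0,0,0],[0,0,0],0.55],[[0,0,0],[0,0,0],0.55]]}}

```text
t: 14.7
ee_pos: [615.9, -32.1, 117.2]
tcp_rot: [0.36, -0.026, 0.932, 0.01]
contact_force: [-0.3, 0.1, 0.0]
opening: 46.7
grasp_force: 0.0
```

```bash
python3 trk.py;python3 - <<'E'
from h import *
s=camera('scene')[:,:,::-1];a=cv2.resize(s[155:215,215:285],None,fx=6,fy=6,interpolation=2)
b=cv2.imread('pics/rect.png');b=cv2.resize(b,None,fx=.6,fy=.6)
c=np.zeros((360,820,3),np.uint8);c[:,:420]=a;c[:b.shape[0],425:425+b.shape[1]]=b[:,:395];cv2.imwrite('pics/m8.png',c[:,:800])
E
```

```text
t 14.7 F [-0.3  0.1  0. ] y -32.1 shift to right mm 39.0 corr 0.808 dv 0
```

View pics/m8.png

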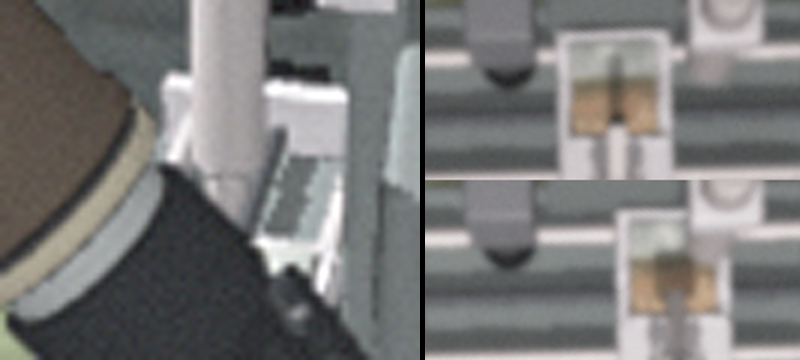

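Shifted 39 mm so far, with the stick released. I've now used all ten pictures, so the spindle's axis has to be fixed numerically: I'll intersect horizontal bearings to the vertical cylinder from the saved views.

```bash
python3 - <<'E'
from h import *
import pickle
w=pickle.load(open('w1.pkl','rb'));w2=pickle.load(open('w2.pkl','rb'))
for n,ci in(('scene',camera_info('scene')),('top',camera_info('top')),('w1',w),('w2',w2)):
    print(n,'C',(-np.array(ci['R']).T@ci['t']).round(0),'axis px z98,130,170,240',[proj('',np.array([495,180,z]),ci).round(0).tolist() for z in(98,130,170,240)])
for col,row in((253,160),(253,175)):
    o,d=ray('scene',(col,row));k=d[0]/d[1];print('scene bearing: x at y170,180,190',[round(o[0]+k*(y-o[1]),1) for y in(170,180,190)])
im=cv2.imread('pics/w1.png');g=cv2.cvtColor(im,cv2.COLOR_BGR2GRAY)
for r in range(2,44,4): print(r,' '.join('%3d'%v for v in g[r,296:420:3]))
E
```

```text
scene C [ 679. -669.  677.] axis px z98,130,170,240 [[253.0, 198.0], [253.0, 187.0], [253.0, 173.0], [253.0, 147.0]]
top C [ 255.  254. 1197.] axis px z98,130,170,240 [[238.0, 217.0], [238.0, 214.0], [237.0, 210.0], [236.0, 202.0]]
w1 C [455. 228. 395.] axis px z98,130,170,240 [[314.0, 30.0], [321.0, 24.0], [334.0, 14.0], [373.0, -19.0]]
w2 C [441. 232. 421.] axis px z98,130,170,240 [[315.0, 19.0], [322.0, 12.0], [333.0, -0.0], [366.0, -35.0]]
scene bearing: x at y170,180,190 [np.float64(498.3), np.float64(496.2), np.float64(494.0)]
scene bearing: x at y170,180,190 [np.float64(498.3), np.float64(496.1), np.float64(494.0)]
2 242 241 241 241 241 239 242  93  96 105 109  93  98  96  93  89 114 108 108 107 111 110 128 140 144 148 147 150 148 148 147 171 233 228 143 149 141 146 142 142 138 136
6 162 166 166 165 166 166 116  98 103 111 116 105  97  96  91  96 113 114 108 107 109 109 120 132 137 137 136 136 139 137 132 247 242 125 133 136 132 136 133 133 136 132
10 151 148 147 149 146 151 101 107 114 117 127 133  90  96  94  93 115 112 107 109 103 108 108 113 117 119 115 118 116 117 116 116
[... 708 characters left out ...]
 192 156 159 161
30 102 105 102 102 100 104 103 160 159 160  90  97  95  92  97  97  93  95  96  93 102 163  98 101 100 100 102  97  98  98 111 112 112 110 220 234 227 232 164 157 161 164
34 100 105 104 102  99 102 100 105 169 166 128  92  94  90  96  94  92  92 128 118  98 102 100 102 101 102 100 105  97 100 111 110 111 106 225 233 230 230 160 168 162 164
38 100 102  99 104 100 102  99 101 101 157 178 177 179 176 181 158 111  95 101 100 100  99  99 101 103 100 102  99 102 103 112 110 109 116 231 230 229 231 161 163 165 162
42 105 102 102 103 105 106 101  99 103 102 102 103 130 128 129  99  99 104 104 103 104 105  99 102 104 104 102 103 102 106 113 112 110 131 234 229 231 224 159 161 162 161
```

```bash
python3 - <<'E'
from h import *
im=cv2.imread('pics/top0.png')
C=np.array([255,254.]);c=camera_info('top')
# sample in polar: each row = tool-height-like radius on plane z=150, each col = predicted y of axis at x=496 by bearing
ys=np.arange(140,215,3)
print('      ',' '.join('%3d'%y for y in ys))
for zz in range(100,300,12):
    px=np.float32([proj('top',np.array([496,y,float(zz)]),c) for y in ys])
    for nm,ch in(('g',cv2.cvtColor(im,cv2.COLOR_BGR2GRAY)),):
        v=cv2.remap(ch,px[:,0][None],px[:,1][None],cv2.INTER_LINEAR)[0];print(zz,nm,' ',' '.join('%3d'%a for a in v))
E
```

```text
140 143 146 149 152 155 158 161 164 167 170 173 176 179 182 185 188 191 194 197 200 203 206 209 212
100 g   112 112 110 108 108 109 117 124 132 137 140 136 132 127 121 120 115 118 135 171 182 158 128 113 112
112 g   119 119 120 119 119 118 123 129 138 145 148 151 148 141 133 127 122 121 134 166 184 164 141 127 123
124 g   123 123 125 125 122 122 125 132 141 148 151 151 152 145 137 131 125 124 130 162 189 177 160 150 145
136 g   124 122 123 122 123 122 125 133 143 150 151 153 152 146 139 130 123 123 127 155 191 191 172 165 162
148 g   125 127 127 126 126 125 128 135 144 150 151 153 150 145 140 129 120 128 134 158 192 200 179 171 171
160 g   150 150 148 148 146 144 138 139 144 150 153 154 152 145 142 131 126 147 163 174 193 204 189 180 174
172 g   191 192 188 186 178 171 163 153 150 154 157 158 156 153 149 140 136 167 198 200 203 204 193 178 172
184 g   212 211 208 204 194 190 183 170 166 168 169 170 168 170 170 159 145 164 197 200 199 202 193 177 166
196 g   185 182 186 190 189 188 188 186 184 183 187 188 186 188 190 184 163 145 155 162 170 195 191 176 160
208 g   133 134 144 173 193 200 201 202 202 204 203 207 207 209 209 207 184 136 111 111 127 176 194 186 167
220 g    91  95 110 158 200 212 210 210 209 208 210 208 211 215 215 216 194 141  95  86 101 152 190 201 188
232 g    82  82  91 137 189 207 206 198 190 185 184 185 190 197 208 209 198 155 101  83  93 121 158 171 173
244 g    84  86  85 111 167 199 196 183 166 164 162 161 161 166 184 202 201 166 115  90  97 102 111 113 112
256 g    94  92  92  98 138 185 188 166 158 161 164 162 156 148 150 176 193 178 128  97  98 106 105 101 101
268 g   116 113 112 114 131 172 182 161 162 174 183 181 171 159 144 146 169 182 145 114 108 111 115 113 111
280 g   122 122 121 122 130 157 175 163 168 184 189 187 185 175 154 131 143 175 160 123 112 111 116 115 111
292 g   113 114 115 113 112 131 158 157 168 182 180 178 181 179 167 142 131 166 171 126 104 110 117 115 114
```

```bash
ls pics | tr '\n' ' '; python3 - <<'E'
from h import *
import glob
for f in('pics/top0.png','pics/t_1470.png'):
    im=cv2.imread(f)
    ys=np.arange(150,280,2.)
    for x in(480,488):
        px=np.float32([proj('top',np.array([x,y,83.])) for y in ys])
        v=cv2.remap(im,px[:,0][None],px[:,1][None],cv2.INTER_LINEAR)[0].astype(int)
        s=v[:,2]-v[:,0]
        # half-level crossings of red-blue
        h=(s.max()*0.85)/2;k=np.where(s>h)[0];print(f,x,'brown from',ys[k[0]],'to',ys[k[-1]],'mid',(ys[k[0]]+ys[k[-1]])/2,'max',s.max())
E
```

```text
m3.png m6.png m7.png m8.png rect.png s2.png s3.png s_1160.png s_1240.png scene0.png t3.png t_1260.png t_1340.png t_1470.png top0.png w1.png w2.png w4.png z.png pics/top0.png 480 brown from 204.0 to 260.0 mid 232.0 max 55
pics/top0.png 488 brown from 206.0 to 260.0 mid 233.0 max 55
pics/t_1470.png 480 brown from 166.0 to 220.0 mid 193.0 max 58
pics/t_1470.png 488 brown from 166.0 to 220.0 mid 193.0 max 55
```

```bash
python3 - <<'E'
from h import *
for y in(170,175,180,185): print(y,proj('scene',np.array([497,y,98.])).round(1),proj('scene',np.array([497,y,125.])).round(1))
im=(cv2.imread('pics/s3.png').astype(int)+cv2.imread('pics/scene0.png').astype(int))//2
print('R-B');v=im[:,:,2]-im[:,:,0]
print('     ',' '.join('%3d'%c for c in range(243,268)))
for r in range(180,208): print(r,' ',' '.join('%3d'%a for a in v[r,243:268]),'| g',' '.join('%3d'%a for a in im[r,248:259,1]))
E
```

```text
170 [252.5 200.3] [252.5 191.2]
175 [252.9 199.2] [252.9 190.2]
180 [253.3 198.2] [253.3 189.1]
185 [253.8 197.1] [253.8 188.1]
R-B
      243 244 245 246 247 248 249 250 251 252 253 254 255 256 257 258 259 260 261 262 263 264 265 266 267
180     4   2   5   2   5   3   5   3   4   3   2   4   4   3   5   2  -7  -6  -5  -4  -3  -2   0  -1  -2 | g 199 181 173 167 160 156 157 161 151 145 133
181     3   3   2   1   4   3   4   3   5   2   3   4   3   6   2   1  -3  -8  -8  -8  -7  -5  -5  -5  -5 | g 199 185 172 170 159 159 160 159 156 147 134
182     3   5   4   1   2   3   3   4   4   3   4   3   1   4  -1   0  -6  -6  -6  -6  -5  -5  -6  -6  -8 | g 185 190 180 167 158 157 160 158 155 148 130
183     4   6   4   0  -4  -1   2   5   4   2   4   4   4   2  -6  -7  -7  -6  -9  -3  -7  -5  -5  -4  -6 | g 145 192 173 159 152 154 154 151 150 142 112
184     3   5   1  -7  -9  -3   0   2   3   2   2   1   3  -4 -10  -8  -6  -6  -7  -6  -6  -5  -6  -7  -9 | g 113 157 151 129 147 149 141 135 133 132 104
185     3   4  -1  -6  -4   5   5   5   2   2   2   4   2  -2 -10  -7 -11  -6  -5  -6  -6  -
[... 2749 characters left out ...]
  -2  -3  -2   0  -2  -1  -1  -1  -1 | g 200 200 185 193 199 190 199 191 187 190 196
204    -2   0  -2  -1  -2  -1  -1  -1  -2  -2  -2   0  -2  -2  -2  -2  -2  -2  -2  -1  -2  -3  -2  -2  -2 | g 216 215 209 217 225 206 206 194 183 195 199
205    -2  -1  -2  -2  -1  -2  -1  -3  -3  -2  -2  -2   1  -2  -1   0  -1  -1  -2  -1  -2  -1  -1  -2   0 | g 187 188 190 188 196 194 201 206 207 213 216
206    -5  -1  -1  -3  -6  -4   1  -4  -4  -1  -1  -1  -3  -2  -4  -1  -2  -1  -1   0  -2  -2  -2   0   0 | g 158 157 157 163 178 179 183 184 187 190 189
207    -4  -6  -8  -7  -6  -4  -5  -5  -4  -2  -5  -4  -1  -1  -1  -2  -3   0  -1  -2  -4  -3  -1  -3  -2 | g 103  85  85  95 114 127 136 144 149 157 158
```

Top view and scene view together put the spindle at y≈173. The tile middle is now at about 191 to 193, so about 18 mm more to the right.

Request:
{"fn": "step_arm", "kwargs": {"series": [[[0,0,0],[0,0,0],0.4],[[0,0,0],[0,0,0],0.4],[[0,-0.011,0],[0,0,0],0.4],[[0,-0.011,0],[0,0,0],0.4],[[0,0,0],[0,0,0],0.4],[[0,0,0],[0,0,0],0.4],[[0,0,0],[0,0,0],0.4],[[0,0,0],[0,0,0],0.4]]}}

```text
t: 15.8
ee_pos: [616.7, -47.4, 117.7]
tcp_rot: [0.36, -0.031, 0.932, 0.015]
contact_force: [0.7, 13.9, 1.1]
opening: 34.7
grasp_force: 9.4
```

```bash
python3 trk.py
```

```text
t 15.8 F [ 0.7 13.9  1.1] y -47.4 shift to right mm 46.6 corr 0.837 dv 0
```

Request:
{"fn": "step_arm", "kwargs": {"series": [[[0,0,0],[0,0,0],0.4],[[0,0,0],[0,0,0],0.4],[[0,0,0],[0,0,0],0.4],[[0,0,0],[0,0,0],0.4],[[0,0,0],[0,0,0],0.4],[[0,0.011,0],[0,0,0],0.4],[[0,0.011,0],[0,0,0],0.5],[[0,0,0],[0,0,0],0.55]]}}

```text
t: 16.85
ee_pos: [615.9, -30.7, 117.2]
tcp_rot: [0.36, -0.027, 0.932, 0.011]
contact_force: [-0.5, -0.4, -0.8]
opening: 47.0
grasp_force: 0.0
```

```bash
cat > fin.py <<'E'
from h import *
o=get_obs()
im=camera('top')[:,:,::-1]
ys=np.arange(130,280,2.)
for x in(476,480,484):
    px=np.float32([proj('top',np.array([x,y,83.])) for y in ys]);v=cv2.remap(im.copy(),px[:,0][None],px[:,1][None],cv2.INTER_LINEAR)[0].astype(int);s=v[:,2]-v[:,0]
    k=np.where(s>24)[0];print(x,ys[k[0]],ys[k[-1]],(ys[k[0]]+ys[k[-1]])/2)
ys=np.arange(140,215,3)
g=cv2.cvtColor(np.ascontiguousarray(im),cv2.COLOR_BGR2GRAY)
print('     ',' '.join('%3d'%y for y in ys))
for zz in range(112,190,12):
    px=np.float32([proj('top',np.array([496,y,float(zz)])) for y in ys]);print(zz,' ',' '.join('%3d'%a for a in cv2.remap(g,px[:,0][None],px[:,1][None],cv2.INTER_LINEAR)[0]))
E
python3 trk.py; python3 fin.py
```

```text
t 16.85 F [-0.5 -0.4 -0.8] y -30.7 shift to right mm 55.1 corr 0.853 dv 0
476 148.0 204.0 176.0
480 148.0 204.0 176.0
484 150.0 204.0 177.0
      140 143 146 149 152 155 158 161 164 167 170 173 176 179 182 185 188 191 194 197 200 203 206 209 212
112   139 177 204 188 157 132 127 135 147 155 160 160 153 141 121 103 109 129 143 150 151 151 155 182 203
124   137 164 197 199 176 152 139 142 151 161 163 163 164 156 141 125 124 148 166 175 178 177 171 183 201
136   133 146 184 198 185 169 157 149 153 162 163 164 162 158 150 136 137 162 183 186 188 190 182 188 202
148   133 139 170 197 190 178 167 156 155 160 164 165 163 156 151 140 143 165 188 190 187 186 181 184 204
160   161 161 172 198 202 182 167 158 153 162 164 165 163 157 151 141 140 164 188 189 186 182 181 181 201
172   204 209 202 208 213 200 175 162 161 166 168 168 167 167 160 150 143 163 187 185 181 182 180 176 195
184   221 222 219 215 213 209 192 178 178 181 179 183 183 181 180 172 157 162 185 182 176 177 178 169 180
```

The tile middle is now at 176 and the spindle at about 173.5 in the same view, so the offset is within 3 mm. I'll withdraw along the tool axis.

Request:
{"fn": "step_arm", "kwargs": {"series": [[[0,0,-0.03],[0,0,0],0.55],[[0.003,0,-0.035],[0,0,0],0.55],[[0.003,0,-0.035],[0,0,0],0.55],[[0,0,0],[0,0,0],0.55],[[0,0,0],[0,0,0],0.55]]}}

```text
t: 17.58
ee_pos: [544.9, -36.1, 187.3]
tcp_rot: [0.361, -0.026, 0.932, 0.01]
contact_force: [-0.2, 0.1, 0.2]
opening: 46.9
grasp_force: 0.0
```

```bash
python3 trk.py; python3 fin.py | head -3; python3 - <<'E'
from h import *
# stick handle end in wrist view: black blob vs prediction, and clamp grip in scene
s=camera('scene')[:,:,::-1].astype(int);b=cv2.imread('pics/scene0.png').astype(int)
for n,im in(('now',s),('start',b)):
    m=(im[225:285,268:318].max(2)<60);y,x=np.where(m);print(n,'stick dark centroid',x.mean().round(1)+268,y.mean().round(1)+225,m.sum())
g=proj('scene',np.array([408,174,152.6]));print('clamp grip expected px',g.round(),'min gray near',s[int(g[1])-4:int(g[1])+5,int(g[0])-4:int(g[0])+5].max(2).min())
E
```

```text
t 17.575 F [-0.2  0.1  0.2] y -36.1 shift to right mm 55.1 corr 0.853 dv 0
476 148.0 204.0 176.0
480 148.0 204.0 176.0
484 148.0 204.0 176.0
now stick dark centroid 292.2 259.5 755
start stick dark centroid 291.8 257.0 627
clamp grip expected px [218. 177.] min gray near 46
```

The table is still, the stick is free, the clamp is closed and nothing is touched. I'm handing it in.

```bash
python3 -c "
from plant import *
print(finish_job())"
```

```text
the job is handed in; nothing more can be done
None
```

I closed the clamp, ran the table until the tile's middle was within about 3 mm of the spindle's point, let the stick go, left the jars and tape alone, and handed the job in; no verdict came back.

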